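Zero the dial and hold the compression fixture in the green

TASK

With the orange loading plunger still up, turn the bezel of the fixture's dial until its blue zero mark stands at the pointer, and let go of it. Then press the orange plunger straight down with the gripper until the pointer stands in the middle of the green band, never letting it run into the red band, and keep holding it there: the program finishes while still pressing. Leave the other things on the bench where they are.

Things in the scene. Friction and masses are not known exactly. Their poses are not given: they have to be found in the camera images.
- fixture: Hand-operated compression fixture, fixed to the table: dark navy base plate 180 mm (x) by 320 mm (y), 25 mm high; origin at the centre of its underside on the table, z up. The dial stands on its +y half (axis at x 0, y +80 mm), the orange loading plunger on its -y half (axis at x 0, y -80 mm). It does not move; its place and yaw (within 0.5 rad) differ each time.
- dial_centre (a point): Centre of the bezel's top, on its vertical axis, 75 mm above the table; axes as the fixture. The bezel is a round fluted steel and black ring with a white face, 62 mm across, 20 mm tall (55 to 75 mm above the table), on a 52 mm wide foot; pinch it across any diameter. Its blue zero mark, black ticks (every 2 mm of plunger travel), green and red bands turn with it; the black pointer does not.
- bezel (a joint): Bezel angle in rad, positive counter-clockwise seen from above; 0 when the blue zero mark stands at the resting pointer (which points along the fixture's +x). It starts between 0.45 and 1.35, so it must be turned clockwise. Stops at -2.2 and 2.2; light friction (0.04 N m) keeps it where it is left.
- pointer (a joint): Angle of the black pointer in rad, clockwise seen from above; 0 with the plunger up. The plunger drives it 0.2618 rad (15 degrees) per mm pressed. With the bezel at zero the green band is centred at 2.618 rad (plunger 10 mm down; band 8.7 to 11.3 mm); the red band runs from 3.93 rad (15 mm) to the stop, 4.71 rad (18 mm).
- plunger: Orange spring-loaded plunger: flat round head 40 mm across, 12 mm thick, on an 18 mm steel pin; origin at the centre of the head's top face, 110 mm above the table when up, z up. It slides straight down, 18 mm at most. The spring pushes back with 4 N at first and 0.6 N more per mm (10 N at 10 mm) and lifts it when released. It may be pressed anywhere on the head, best near the middle.
- specimen: Bystander: flat aluminium dog-bone test piece 90 x 18 x 5 mm lying along y on the base plate, on the robot's side between dial and plunger; origin under its centre.
- platen: Bystander: loose steel disc, 40 mm diameter, 14 mm high, on the base plate, on the far side between dial and plunger; origin under its centre.
- yoke: Bystander: aluminium U-shaped test grip, 40 x 75 mm, 100 mm tall, with a 110 mm long dark cross pin along its y, beside the dial end of the fixture; origin under its centre.
- driver: Bystander: screwdriver 180 mm long, lying along its x beside the plunger end of the fixture.
- jar: Bystander: clear jar with a blue cap, 56 mm diameter, 75 mm high, beyond the middle of the fixture; origin under its centre.
- notes: Bystander: pink pad of paper notes, 76 x 76 x 12 mm, beyond the dial; origin under its centre.
- mouse: Bystander: black computer mouse, 105 x 60 x 34 mm, long side along its x, beyond the plunger; origin under its centre.

How it is judged:
On the way, in this order (a step that is already met when the one before it is completed fails the run):
1. with the plunger up, the bezel is turned until the zero mark stands at the pointer, and let go (value of joint bezel between -0.13 and 0.13 rad and value of joint pointer below 0.4 rad and contact force between the fingers and fixture below 0.5 N), for 0.3 s.
2. the plunger is pressed until the pointer stands in the green band (value of joint bezel between -0.13 and 0.13 rad and value of joint pointer between 2.147 and 3.089 rad and contact force between any of the arm, the fingers and plunger above 6 N), for 0.5 s.
At the end, for the whole second after the job is handed in: The robot is still pressing the plunger (more than 6 N) with the pointer steady in the green band (2.15 to 3.09 rad, plunger 8.2 to 11.8 mm down) and the bezel still at zero within 0.13 rad (half a millimetre on the dial) (all of step 2 and velocity of joint pointer between -0.5 and 0.5 rad/s); the arm keeps its last pose, push and grip.
It fails at once if the pointer ran into the red band (plunger more than 15.3 mm down) (value of joint pointer above 4 rad).
It fails at once if a bystander was moved more than 25 mm (distance of any of specimen, platen, yoke, driver, jar, notes, mouse from where it was at the start of the episode above 0.025 m).
It also fails if it takes over 42 s, if anything falls off the work surface, if the arm or the gripper's body presses on something with over 40 N, if the wrist force passes 120 N, or if a joint passes its speed limit or range.

ROBOT

A 6-joint arm with a two-finger parallel gripper is mounted at the origin on the work surface. World frame = base frame: x ahead of the robot, y to its left, z up, the work surface at z = 0. Lengths are in m, angles in rad, forces in N, time in s.
With the tool pointing down it reaches from about 0.3 to 0.775 m from the base axis. Payload 14.6 kg.
Tool frame: the origin (TCP) lies between the finger pads; the fingertips stand 22 mm ahead of it and the grasp point (between the pads) lies 3 mm ahead of it (ctrl.tip_reach is the distance from the TCP to the fingertips, in m); z points along the fingers, y is the direction in which the jaws open and shut (so a half turn about z gives the same grasp; the last joint's range is limited). The gripper opens to 94 mm and grips with 3 to 60 N. Pads are 16 mm wide; open, the fingers measure 119 mm over their backs; the gripper's body (75 mm by 177 mm) begins 78 mm behind the grasp point.
Start: joints at [1.068, 0.3, 1.521, -0, 1.321, -0.067], TCP at [0.232, 0.499, 0.227] pointing down, gripper open.
Joint ranges: [-3.03, 3.03], [-0.79, 2.21], [0.23, 2.52], [-1.04, 4.18], [0, 3.07], [-2.55, 2.55]. Speed limits (rad/s): [2.22, 2.22, 2.57, 3.14, 3.14, 3.14].

INTERFACE

Orientations are given as [roll, pitch, yaw] about the fixed x, y, z axes, in that order (R = Rz(yaw) Ry(pitch) Rx(roll)).
In Python, from station import ctrl gives the robot as it stands. The module is installed in compiled form; this text tells all that it offers.
- The arm moves only by the shell command python3 -m creep 'ROWS' [OPENING] [FORCE]. ROWS is a JSON object of lists of equal length, an entry for each row: "xyz": the shift along the tool's x, y, z in mm, a list of three; "spin": the turn about the tool's z in rad. In form: {"xyz": [[tx, ty, tz], ...], "spin": [spin, ...]}. A call has 1 to 5 rows; each row shifts and turns the commanded pose from where the row before left it, along the tool's axes as they then stand; what a row does not reach is not made up. A row lasts 1/8 s, in which the tool goes at most 62.5 mm and 10.7 degrees, less where a joint would pass 70% of its speed; a pose out of reach is approached as far as the arm can. A call with a gripper value outside its range is refused whole. OPENING is the finger opening in mm, from 0 to 94, set as the call begins (- or left out, the last holds). The fingers move at their own pace and stop on an object; FORCE is the grip in N (left out, the last holds). Time passes only in rows, so rows that do not move let the fingers close. It gives the time, the measured TCP pose, the force and the opening at its end, in the units of the state.
- ctrl.get_obs(): the state, without advancing time (a new reading comes with each control period).
- ctrl.camera(name): name is "scene" or "top"; returns the picture (420x560x3 uint8, red, green, blue); there is no depth.
- ctrl.camera_model(name): a dict with "fx", "fy", "cx", "cy" (pixels), "k1" (the pictures are not rectified: a ray, as slopes to the right and down, at radius r is drawn at 1 + k1 r^2 times it, then the intrinsics apply), "R" (3x3) and "t" (3): a world point X has camera coordinates R X + t. Camera axes: x right, y down, z forward; pixel columns grow to the right and rows downward; lengths in m; the calibration is good to about 2 mm. A picture is of the moment at which its call begins. camera_model takes no time and is no camera call.
- ctrl.hand_in(): hands the job in, once; it reports no verdict.
The state is a dict: "time_s": time; "qpos": joint angles; "joint_vel": joint speeds; "tau": joint torques, N m; "ee_pos": TCP position; "eef_rot": TCP orientation; "force": force on the tool from outside, world axes, zero at the start; "moment": the same for the moment, N m; "grip_width": finger opening in m.
Only numpy, scipy, OpenCV 4.12 (cv2) and the standard library are available. Lean on these libraries where they do the work, as an engineer would, in place of code of your own. Each camera call takes 0.05 s, during which the arm holds its last target.

## Working session

There is one attempt and no reset: what is moved stays moved. The work goes in short steps, Python scripts to look and compute and a shell command to move; the robot and the scene stay as the last step left them, time stands still between calls to the robot, and variables do not carry over. Pictures are saved under pics/ and viewed, and the job is handed in when it is done.

```bash
mkdir -p pics; ls; python3 - <<'E'
from station import ctrl
import cv2
o=ctrl.get_obs();print(o)
for n in("scene","top"):
    cv2.imwrite(f"pics/{n}0.png",ctrl.camera(n)[:,:,::-1]); print(n,ctrl.camera_model(n))
print(ctrl.tip_reach)
E
```

```text
pics
{'time_s': 0.0, 'qpos': array([ 1.06841377e+00,  3.00470902e-01,  1.52157595e+00, -2.92935798e-05,
        1.32071933e+00, -6.65714790e-02]), 'joint_vel': array([ 0.00025463, -0.0013119 , -0.00046572,  0.00018868,  0.00019462,
        0.0015807 ]), 'tau': array([ 2.69125208e-03, -5.31788313e+01, -3.52749753e+01,  7.09518464e-02,
        2.42085446e-02, -1.11345917e-04]), 'ee_pos': array([0.23205877, 0.49838113, 0.2268886 ]), 'eef_rot': array([-3.14041984e+00, -4.97546628e-05,  2.70578881e+00]), 'force': array([ 0.24632668,  0.09291782, -0.09660225]), 'moment': array([ 0.00837907,  0.00175088, -0.0351546 ]), 'grip_width': 0.09406986024698845}
scene {'fx': 418.8109323461713, 'fy': 418.8109323461713, 'cx': 282.7939033020062, 'cy': 210.58504205257003, 'k1': -0.08678367642125556, 'R': array([[-0.88469637,  0.46612418, -0.00637055],
       [ 0.33262701,  0.62162841, -0.70918079],
       [-0.3266062 , -0.62952868, -0.70499789]]), 't': array([ 0.49722859, -0.17645946,  1.23389523])}
top {'fx': 487.90901154121497, 'fy': 487.90901154121497, 'cx': 281.8692009300859, 'cy': 212.663582834102, 'k1': 0.019596861653050923, 'R': array([[ 0.01280177, -0.99973277, -0.01924847],
       [-0.99566532, -0.01097144, -0.0923591 ],
       [ 0.09212324,  0.02034739, -0.9955397 ]]), 't': array([0.05418811, 0.59011848, 1.09106168])}
0.022
```

View pics/scene0.png

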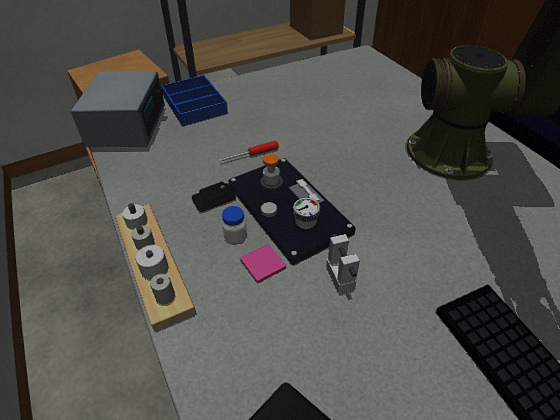

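View pics/top0.png

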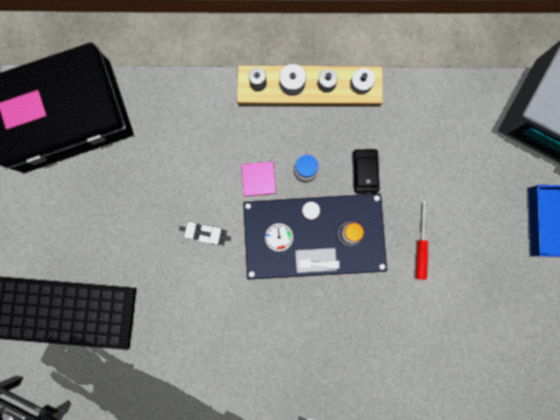

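The top view shows the dial at about (279,237), the orange plunger head at (354,232), and the yoke at (205,233). Next I'll measure and zoom in.

```bash
cat > h.py <<'E'
import numpy as np, cv2
from station import ctrl
def ray(n,u,v):
    m=ctrl.camera_model(n); 
    d=np.array([(u-m["cx"])/m["fx"],(v-m["cy"])/m["fy"]]); p=d.copy()
    for _ in range(20): p=d/(1+m["k1"]*(p@p))
    R=m["R"]; return -R.T@m["t"], R.T@np.array([p[0],p[1],1])
def atz(n,u,v,z):
    c,d=ray(n,u,v); return c+d*(z-c[2])/d[2]
def proj(n,X):
    m=ctrl.camera_model(n); c=m["R"]@np.asarray(X)+m["t"]; p=c[:2]/c[2]; p=p*(1+m["k1"]*(p@p))
    return p*m["fx"]+[m["cx"],m["cy"]]
def rectify(img,n,c,yaw,z,half=.045,px=500):
    # world patch at height z, image up=+x_fix, left=+y_fix
    s=np.linspace(half,-half,px); X,Y=np.meshgrid(s,s,indexing='ij')
    mx=np.zeros((px,px),np.float32);my=mx.copy()
    m=ctrl.camera_model(n)
    W=np.stack([c[0]+np.cos(yaw)*X-np.sin(yaw)*Y,c[1]+np.sin(yaw)*X+np.cos(yaw)*Y,z+0*X],-1)@m["R"].T+m["t"]
    p=W[...,:2]/W[...,2:]; p=p*(1+m["k1"]*(p**2).sum(-1,keepdims=True))
    p=p*m["fx"]+[m["cx"],m["cy"]]
    return cv2.remap(img,p[...,0].astype(np.float32),p[...,1].astype(np.float32),cv2.INTER_CUBIC)
E
python3 - <<'E'
from h import *
t=cv2.imread("pics/top0.png"); s=cv2.imread("pics/scene0.png")
# screws / plate corners
H=cv2.cvtColor(t,cv2.COLOR_BGR2HSV)
m=((H[...,0]>8)&(H[...,0]<22)&(H[...,1]>180)&(H[...,2]>120)).astype(np.uint8); m[:180]=0
n,l,st,c=cv2.connectedComponentsWithStats(m)
for i in range(1,n):
    if st[i,4]>50: print("orange",c[i],st[i],atz("top",*c[i],.110))
r=rectify
for k,(u,v) in {"scr":(248,206),"scr2":(376,198),"scr3":(382,267),"scr4":(251,274)}.items(): print(k,atz("top",u,v,.025))
print("dial",atz("top",279,237,.075))
a=cv2.resize(t[180:290,235:395],None,fx=5,fy=5,interpolation=cv2.INTER_CUBIC)
cv2.imwrite("pics/topz.png",a)
b=cv2.resize(s[140:260,220:380],None,fx=5,fy=5,interpolation=cv2.INTER_CUBIC)
cv2.imwrite("pics/scz.png",b)
E
```

```text
orange [355.82882883 229.00900901] [346 223  17  17 111] [ 0.54890804 -0.097009    0.11      ]
scr [0.60425648 0.13954395 0.025     ]
scr2 [ 0.62587216 -0.15437211  0.025     ]
scr3 [ 0.4686403  -0.16706373  0.025     ]
scr4 [0.44882488 0.12969804 0.025     ]
dial [0.53156978 0.06583968 0.075     ]
```

View pics/topz.png

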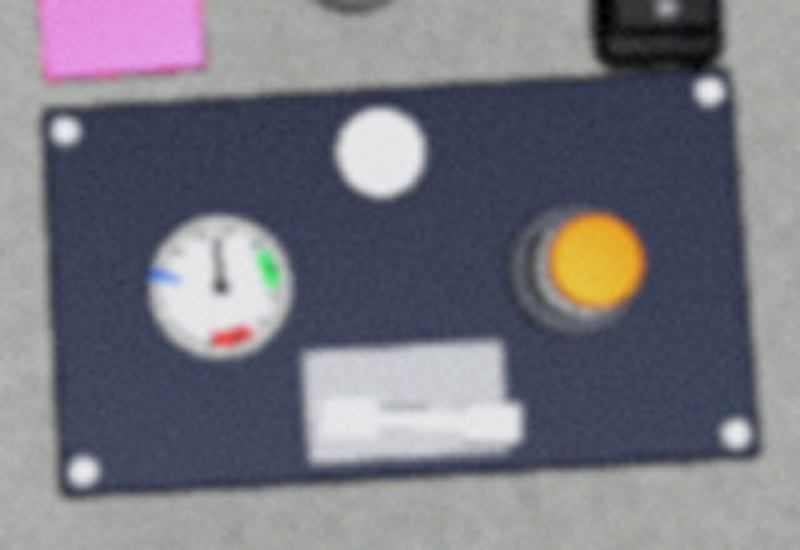

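View pics/scz.png

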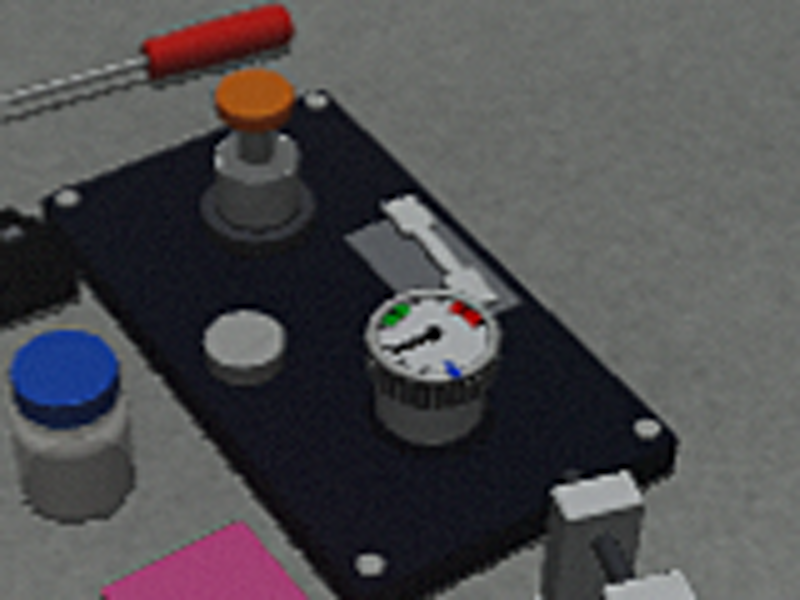

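```bash
python3 - <<'E'
from h import *
t=cv2.imread("pics/top0.png"); s=cv2.imread("pics/scene0.png")
print("pl",atz("top",354.4-.4,231.6,.11), atz("scene",220+255/5-.4,140+93/5,.11))
print("dial",atz("top",235+220.5/5-.4,180+287/5-.4,.075),atz("scene",220+432/5-.4,140+337/5-.4,.075))
a=rectify(t,"top",(.5313,.0668),.07,.075,px=400);b=rectify(s,"scene",(.5313,.0668),.07,.075,px=400)
for i in(a,b): cv2.circle(i,(200,200),138,(255,0,255),1)
cv2.imwrite("pics/rect.png",np.hstack([a,b]))
E
```

```text
pl [ 0.54339007 -0.0931578   0.11      ] [ 0.54763625 -0.0905295   0.11      ]
dial [0.53156193 0.06649568 0.075     ] [0.53736817 0.06863461 0.075     ]
```

View pics/rect.png

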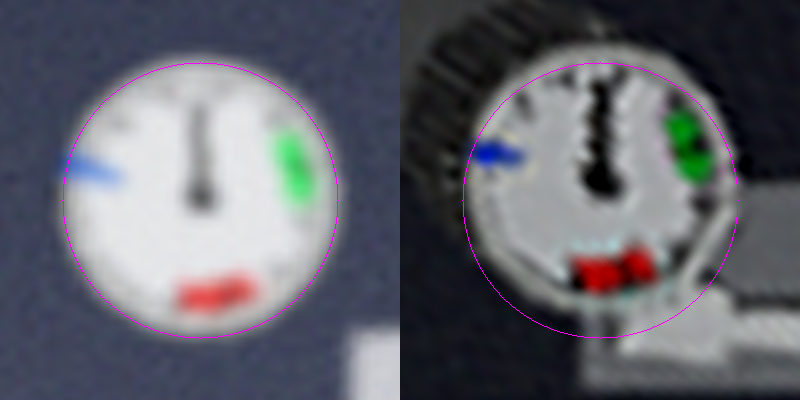

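Both views put the zero mark at about +1.33 rad, with the green and red bands giving 1.34–1.35. The dial axis is near (0.532, 0.067), the plunger near (0.544, -0.092), and the yaw is about 0.07. I'll move above the dial, with the jaws pre-turned so the wrist can go clockwise about 1.34.

```bash
python3 -m creep '{"xyz":[[-45.5,-26.5,0],[-45.5,-26.5,0],[-45.5,-26.5,0],[-45.5,-26.5,0],[-45.5,-26.5,0]],"spin":[0,0,0,0,0]}' 94 20; python3 -m creep '{"xyz":[[-45.5,-26.5,0],[-45.5,-26.5,0],[-45.5,-26.5,0],[-45.5,-26.5,0],[-45.5,-26.5,0]],"spin":[0,0,0,0,0]}'; python3 -m creep '{"xyz":[[0,0,0],[0,0,0],[0,0,0]],"spin":[0.17,0.17,0]}'
python3 - <<'E'
from h import *
o=ctrl.get_obs();print(o["qpos"],o["force"])
for n in("scene","top"): cv2.imwrite(f"pics/{n}1.png",ctrl.camera(n)[:,:,::-1])
R=o["eef_rot"]; p=o["ee_pos"]; y=R[2]
T=np.array([[np.cos(y),np.sin(y)],[np.sin(y),-np.cos(y)]])
for t in((.5325,.067),): print(y, T@(np.array(t)-p[:2])*1000)
E
```

```text
time_s: 0.72
ee_pos: [0.3831, 0.2809, 0.2273]
eef_rot: [-3.141, -0.0, 2.706]
force: [0.3, 0.7, -0.8]
grip_width: 0.094
time_s: 1.35
ee_pos: [0.5335, 0.0647, 0.2273]
eef_rot: [-3.141, -0.0, 2.706]
force: [-0.4, -0.1, 0.4]
grip_width: 0.0941
time_s: 1.72
ee_pos: [0.5327, 0.0662, 0.2271]
eef_rot: [-3.141, -0.0, 2.367]
force: [0.0, -0.1, -0.6]
grip_width: 0.0939
[ 5.53945655e-02  2.71055987e-01  1.55871800e+00  1.77934684e-05
  1.31245803e+00 -7.40479833e-01] [ 0.04938569 -0.08934927 -0.61038653]
2.366666071574863 [0.68601729 0.45068181]
```

View pics/scene1.png

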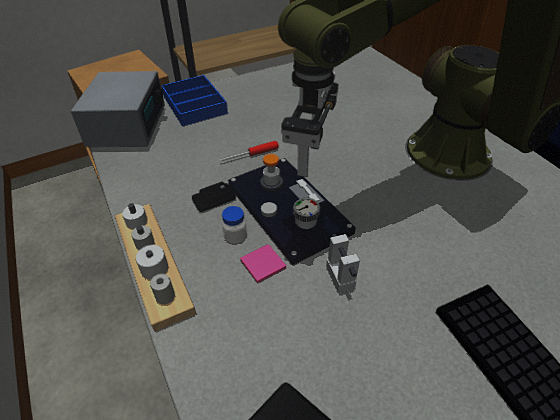

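View pics/top1.png

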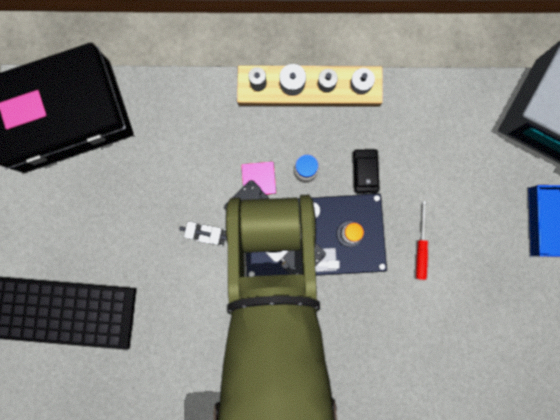

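The gripper is over the dial with the jaws diagonal. I'll descend to just above the bezel and check with the scene camera.

```bash
python3 -m creep '{"xyz":[[0.5,0.5,40],[0,0,40],[0,0,37],[0,0,0]],"spin":[0,0,0,0]}'
python3 - <<'E'
from h import *
o=ctrl.get_obs();p=o["ee_pos"];y=o["eef_rot"][2]
im=ctrl.camera("scene")[:,:,::-1].copy()
a=im[100:260,200:400]; a=cv2.resize(a,None,fx=4,fy=4,interpolation=cv2.INTER_CUBIC)
d=np.array([np.sin(y),-np.cos(y),0])
for s in(-1,1):
    q=proj("scene",p+s*.047*d-[0,0,.022]); print(q,(q-[200,100])*4)
    cv2.circle(a,tuple(np.int32((q-[200,100]+.4)*4)),4,(255,0,255),1)
cv2.imwrite("pics/s2.png",a[:600])
E
```

```text
time_s: 2.33
ee_pos: [0.5315, 0.067, 0.1085]
eef_rot: [-3.138, -0.003, 2.369]
force: [0.5, -0.4, 0.5]
grip_width: 0.094
[312.85442607 188.93228419] [451.41770427 355.72913676]
[302.85542015 216.23923871] [411.42168059 464.95695483]
```

View pics/s2.png

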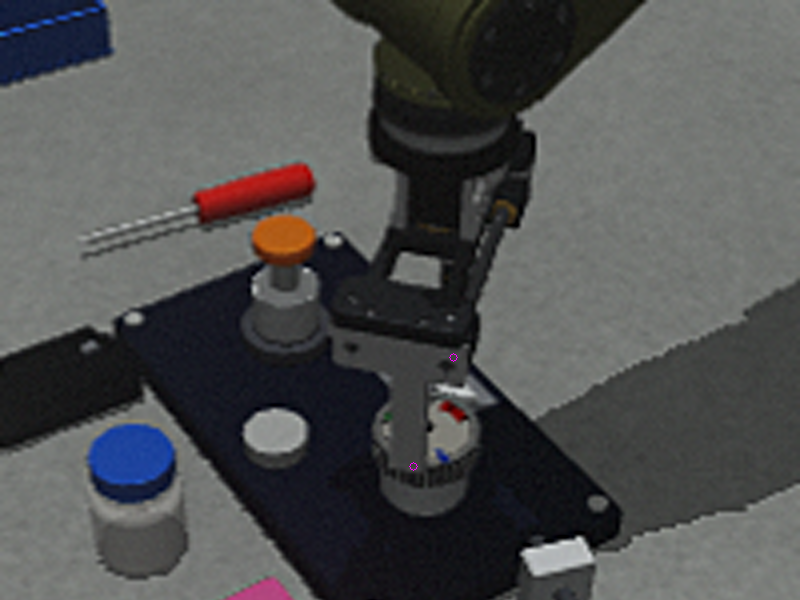

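The projected pad tip sits about 2 px below the one seen. That explains the scene camera's 5 mm disagreement and supports the top-camera fix. I'll go down and close.

```bash
python3 -m creep '{"xyz":[[0,0,15],[0,0,15],[0,0,9],[0,0,0]],"spin":[0,0,0,0]}' && python3 -m creep '{"xyz":[[0,0,0],[0,0,0],[0,0,0],[0,0,0],[0,0,0]],"spin":[0,0,0,0,0]}' 50 15
```

```text
time_s: 2.88
ee_pos: [0.5325, 0.067, 0.0708]
eef_rot: [-3.141, -0.001, 2.366]
force: [-0.5, -0.2, -0.2]
grip_width: 0.094
time_s: 3.5
ee_pos: [0.5326, 0.0667, 0.0716]
eef_rot: [-3.141, -0.0, 2.366]
force: [-3.8, -3.3, 4.3]
grip_width: 0.0615
```

```bash
python3 -m creep '{"xyz":[[0,-0.5,0],[0,0,0],[0,0,0],[0,0,0],[0,0,0]],"spin":[0.1,0.15,0.15,0.15,0.15]}' && python3 -m creep '{"xyz":[[0,0,0],[0,0,0],[0,0,0],[0,0,0],[0,0,0]],"spin":[0.15,0.15,0.15,0.13,0.055]}';python3 -m creep '{"xyz":[[0,0,0]],"spin":[0]}';python3 - <<'E'
from h import *
im=ctrl.camera("scene")[:,:,::-1]
cv2.imwrite("pics/s3.png",cv2.resize(im[150:260,230:390],None,fx=5,fy=5,interpolation=cv2.INTER_CUBIC))
E
```

```text
time_s: 4.12
ee_pos: [0.5332, 0.067, 0.0717]
eef_rot: [3.139, -0.0, 1.661]
force: [5.3, 2.7, -2.3]
grip_width: 0.0614
time_s: 4.75
ee_pos: [0.5339, 0.0669, 0.0717]
eef_rot: [3.138, -0.002, 1.028]
force: [10.5, 0.7, -5.4]
grip_width: 0.0621
time_s: 4.88
ee_pos: [0.5339, 0.0669, 0.0717]
eef_rot: [3.139, -0.003, 1.03]
force: [10.0, 0.8, -4.6]
grip_width: 0.0616
```

View pics/s3.png

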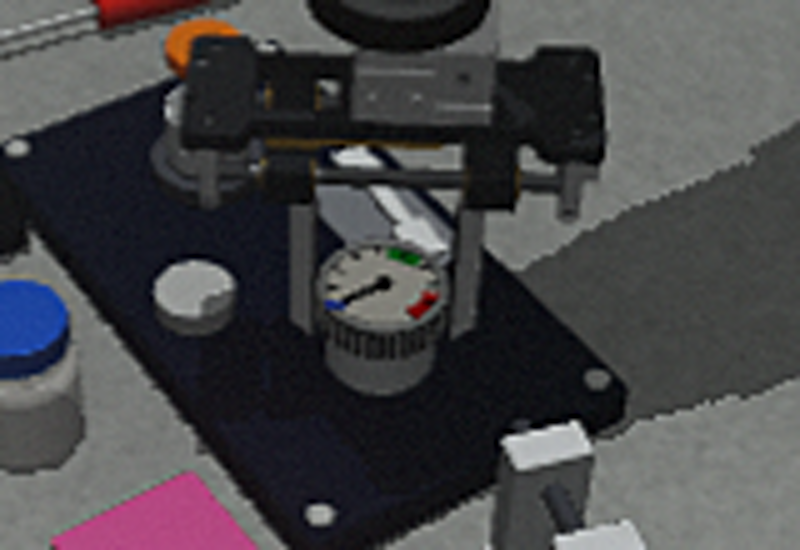

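The pointer tip (333,303) coincides with the blue mark. I'll release, rise and check.

```bash
python3 -m creep '{"xyz":[[0,0,0],[0,0,0],[0,0,0],[0,0,0]],"spin":[0,0,0,0]}' 94;python3 -m creep '{"xyz":[[0,0,-30],[0,0,-40],[0,0,-40],[0,0,-20],[0,0,0]],"spin":[0,0,0,0,0]}';python3 - <<'E'
from h import *
o=ctrl.get_obs();p=o["ee_pos"];y=o["eef_rot"][2]
T=np.array([[np.cos(y),np.sin(y)],[np.sin(y),-np.cos(y)]])
print(y, T@(np.array([.5435,-.093])-p[:2])*1000,o["qpos"])
im=np.ascontiguousarray(ctrl.camera("scene")[:,:,::-1])
cv2.imwrite("pics/s4.png",np.hstack([rectify(im,"scene",(.5363,.0685),.07,.075,px=400),cv2.resize(im[170:250,270:350],(400,400),interpolation=cv2.INTER_CUBIC)]))
E
```

```text
time_s: 5.42
ee_pos: [0.5324, 0.0666, 0.0714]
eef_rot: [-3.141, 0.0, 1.031]
force: [-0.7, -0.8, 0.4]
grip_width: 0.0935
time_s: 6.05
ee_pos: [0.5329, 0.0667, 0.2026]
eef_rot: [3.14, -0.001, 1.031]
force: [-0.4, 0.2, -1.2]
grip_width: 0.0938
1.030805555365352 [-131.46765106   91.22048846] [5.62411896e-02 2.91257386e-01 1.59165014e+00 1.20703044e-05
 1.25618425e+00 5.96229699e-01]
```

View pics/s4.png

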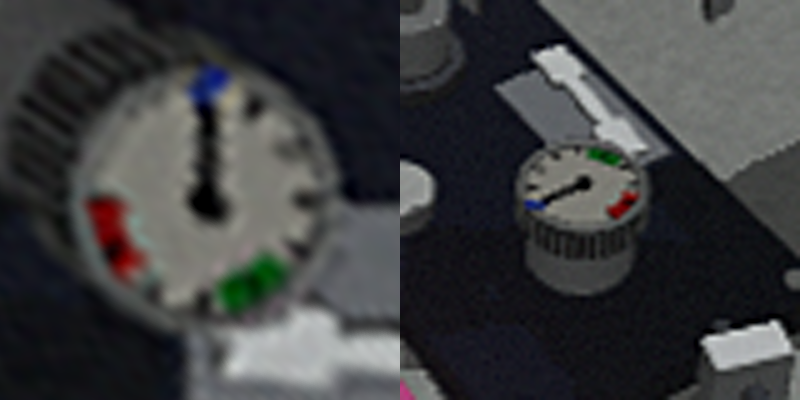

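The bezel is at zero: the mark is at (209,82) above the hub at (207,200), and the green band centre reads about 2.65 rad. Now I'll close the fingers and go above the plunger.

```bash
python3 -m creep '{"xyz":[[-33,23,0],[-33,23,0],[-33,22.5,0],[-32.5,22.5,0],[0,0,0]],"spin":[0,0,0,0,0]}' 0 30; python3 -m creep '{"xyz":[[0,0,20],[0,0,20],[0,0,15],[0,0,0]],"spin":[0,0,0,0]}';python3 - <<'E'
from h import *
o=ctrl.get_obs();print(o["ee_pos"])
for n,(r,c) in {"scene":(110,200),"top":(150,220)}.items():
    im=ctrl.camera(n)[:,:,::-1]
    cv2.imwrite(f"pics/{n}5.png",cv2.resize(im[r:r+150,c:c+200],None,fx=4,fy=4,interpolation=cv2.INTER_CUBIC))
E
```

```text
time_s: 6.72
ee_pos: [0.5423, -0.0948, 0.1997]
eef_rot: [-3.139, 0.001, 1.028]
force: [-0.3, 0.6, -1.1]
grip_width: 0.0474
time_s: 7.22
ee_pos: [0.5423, -0.0923, 0.1451]
eef_rot: [-3.139, 0.001, 1.031]
force: [-0.7, -0.7, -0.1]
grip_width: 0.0075
[ 0.54232542 -0.09227211  0.14513118]
```

View pics/scene5.png

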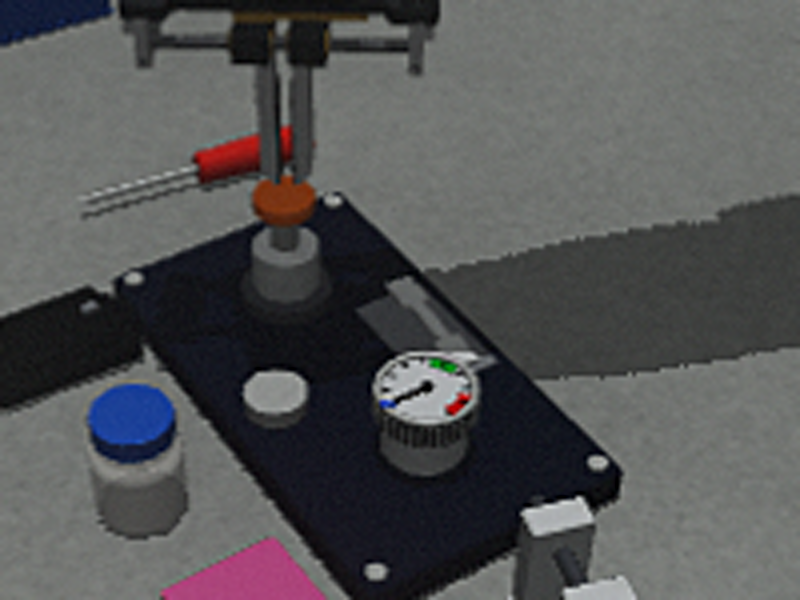

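View pics/top5.png

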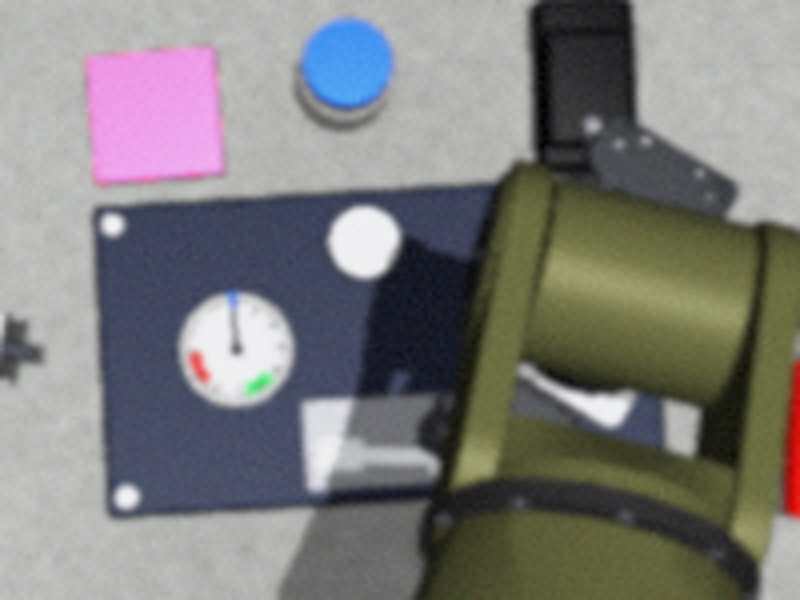

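The top view confirms the blue mark (233,298) is on the pointer line, and the fingers stand over the orange head. I'll descend to contact and then press in small steps.

```bash
python3 -m creep '{"xyz":[[0,0,6],[0,0,5],[0,0,4],[0,0,3],[0,0,0]],"spin":[0,0,0,0,0]}'; python3 -m creep '{"xyz":[[0,0,2],[0,0,1],[0,0,0],[0,0,0]],"spin":[0,0,0,0]}'
```

```text
time_s: 7.95
ee_pos: [0.5429, -0.0929, 0.1286]
eef_rot: [3.142, 0.0, 1.031]
force: [-3.4, 1.3, 6.6]
grip_width: 0.0006
time_s: 8.45
ee_pos: [0.5429, -0.093, 0.126]
eef_rot: [3.141, -0.0, 1.031]
force: [-3.0, 0.6, 7.3]
grip_width: 0.0005
```

```bash
python3 -m creep '{"xyz":[[0,0,2],[0,0,1.5],[0,0,0],[0,0,0]],"spin":[0,0,0,0]}'; python3 - <<'E'
from h import *
o=ctrl.get_obs();print(o["ee_pos"],o["force"])
a=np.ascontiguousarray(ctrl.camera("top")[:,:,::-1]);b=np.ascontiguousarray(ctrl.camera("scene")[:,:,::-1])
cv2.imwrite("pics/p6.png",np.hstack([rectify(a,"top",(.5313,.0668),.07,.075,px=400),rectify(b,"scene",(.5363,.0685),.07,.075,px=400)]))
E
```

```text
time_s: 8.95
ee_pos: [0.5429, -0.093, 0.1227]
eef_rot: [3.141, -0.0, 1.031]
force: [-5.5, 1.0, 10.2]
grip_width: 0.0005
[ 0.54288191 -0.09295411  0.12266111] [-5.50115184  1.04067867 10.22920133]
```

View pics/p6.png

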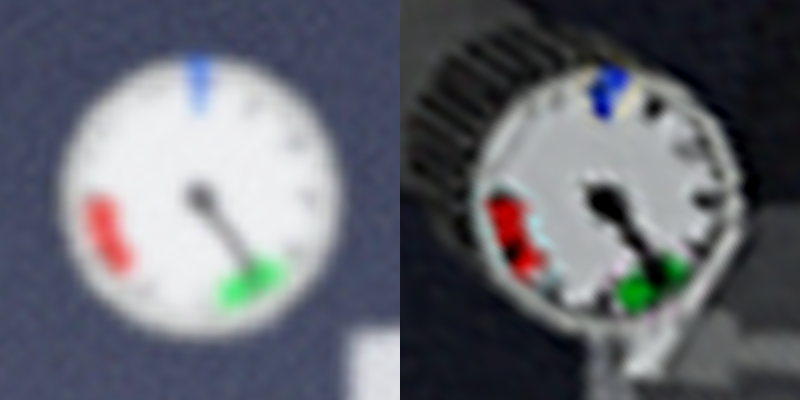

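The pointer tip (252,272) from the hub (200,197) reads about 2.53 rad, which is in the green. I'll nudge it 0.5 mm and hold for a second.

```bash
python3 -m creep '{"xyz":[[0,0,0.5],[0,0,0],[0,0,0],[0,0,0],[0,0,0]],"spin":[0,0,0,0,0]}';python3 -m creep '{"xyz":[[0,0,0],[0,0,0],[0,0,0],[0,0,0],[0,0,0]],"spin":[0,0,0,0,0]}'; python3 - <<'E'
from h import *
o=ctrl.get_obs();print(o["ee_pos"],o["force"])
f=ctrl.camera("top")[:,:,::-1]
a=np.ascontiguousarray(f);b=np.ascontiguousarray(ctrl.camera("scene")[:,:,::-1])
cv2.imwrite("pics/p7.png",np.hstack([rectify(a,"top",(.5313,.0668),.07,.075,px=400),rectify(b,"scene",(.5363,.0685),.07,.075,px=400)]))
cv2.imwrite("pics/t7.png",a)
E
```

```text
time_s: 9.68
ee_pos: [0.5429, -0.0929, 0.1222]
eef_rot: [3.141, -0.0, 1.031]
force: [-4.7, 0.7, 9.8]
grip_width: 0.0005
time_s: 10.3
ee_pos: [0.5429, -0.093, 0.1222]
eef_rot: [3.141, -0.0, 1.031]
force: [-5.3, 0.9, 10.2]
grip_width: 0.0006
[ 0.54286681 -0.09295411  0.12218778] [-5.32991573  0.88087149 10.18364198]
```

View pics/p7.png

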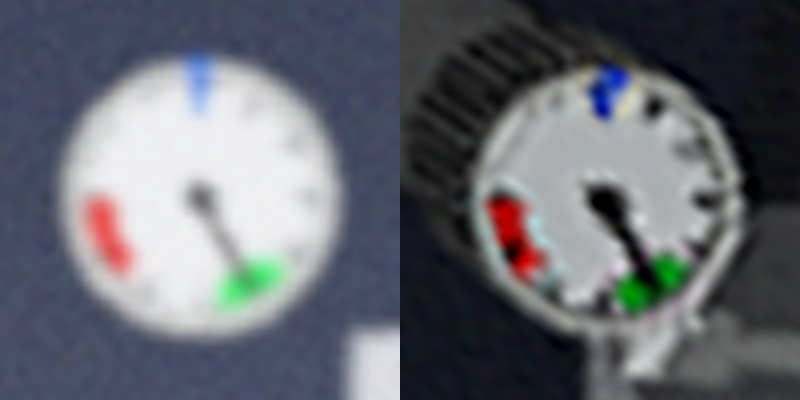

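View pics/t7.png

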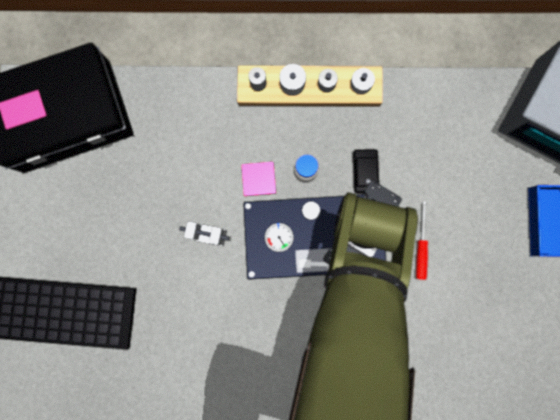

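The pointer is in the middle of the green band with its tip near (247,280), the zero mark is at the top (199,75), and the visible bystanders are unmoved. The push is steady at 10 N, so I'm handing in.

```bash
python3 -c "
from station import ctrl
print(ctrl.hand_in())"
```

```text
the job is handed in; nothing more can be done
None
```

I turned the bezel about 1.34 rad clockwise to zero with the plunger up and let go of it. Then I pressed the plunger with closed fingers and handed the job in at about 10.4 s, still pressing.

- **Dial:** in the last pictures the pointer stands mid-green at about 2.6 rad (roughly 10 mm down). The blue zero mark is at the pointer's rest direction, within about 0.05 rad, and the pointer never came near the red band.
- **Push:** it held steady at about 10 N downward, with about 5 N sideways along −x. The tool height did not change over the last half second.
- **Bystanders:** those in view in the top picture have not moved. The arm hid part of the specimen and the mouse there, but I saw no contact with either.
- **Disagreement:** the scene camera placed the dial and plunger about 5 mm further in x than the top camera. A check against the gripper showed the scene camera was off, so I used the top camera.

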